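# Click the tray divider into its yellow stop

### The job

Push the orange divider of the under-sink tray along its rail to the robot's left with closed fingertips until it clicks into the yellow stop and stays there, rolling on over the blue stop if that one comes first. Push gently and only on the divider's right-hand side, never pinching or pulling it or touching its left-hand face, and do not push it past the yellow stop. Leave everything else where it stands, and let go of the divider at the end.

Things in the scene. Friction and masses are not known exactly. Their poses are not given: they have to be found in the camera images.
- tray: White laminate pull-out tray, 584 (x) x 944 (y) mm outside, fixed. Its floor is 12 mm above the work surface; the rim is 30 mm high at the robot's side, 50 mm on the others. A fixed white two-tier organizer carrying jars, 250 mm high in all, stands at its back right corner. Origin: centre of the underside.
- rail: Aluminium rail fixed on the tray floor, 420 mm long along its own y axis (which points roughly to the robot's left), 24 mm wide (own x), top 30 mm above the tray floor, black end feet. Origin: middle of its length, at tray-floor height. Place and yaw vary.
- divider (a joint): Position of the divider along the rail, m, growing towards the rail's +y (left); 0 to 0.34. At value v the divider_mark lies at v - 0.17 on the rail's y axis. It slides with about 1 N of friction and stays where it is left. Climbing each ridge of a stop takes 6 to 12 N at its foot, fading to about 1 N at its crest; past that the force dips to nothing.
- divider_mark (a point): White pointer line of the divider's dark grey carriage (44 mm in x, 46 mm along the rail, its flat deck 50 mm above the tray floor): point on the rail's centre line, on the deck top, in the mid plane of the divider. Axes as the rail's. A sprung roller sits under this point and runs on the rail top.
- push_face (a point): Point on the right-hand (-y) face of the divider to push on, 85 mm above the tray floor, at rail x = +15 mm. The divider is an upright orange plate, 8 mm thick along the rail, 50 to 120 mm above the tray floor, from rail x = -25 mm (towards the robot) to +85 mm. The carriage deck reaches 23 mm along the rail on both sides of the plate, so push above the deck.
- divider_far: The left-hand (+y) layer of the same orange plate, 3 mm thick; not to be touched. Origin on the rail's centre line at tray-floor height, in the mid plane of the plate; moves with the divider.
- stop_yellow: Yellow click stop on the rail, the one wanted; first or second on the way. Two rounded cross ridges 3 mm above the rail top, and a yellow tag 24 mm wide, reaching 56 mm from the rail's centre line towards the robot, 30 mm above the tray floor, with a black middle line. Origin: middle of the stop, on the rail's centre line, at tray-floor height; axes as the rail's.
- stop_blue: Blue click stop, same shape, not wanted; the divider can be pushed right over it. Both stops work so: climbing begins 18 mm before the origin, the ridge crests lie 9 mm before and beyond it; once 3 mm past the first crest the divider draws itself to the middle; it is home when divider_mark and the stop's origin agree along the rail.
- bin_lower: Clear acrylic bin, 120 x 170 x 75 mm, loose. Origin: centre of the underside.
- bin_upper: Same bin stacked on the lower one, loose.
- dustpan: Yellow plastic dustpan, 170 x 180 mm, 42 mm high, with a handle to own +x (280 mm over all), loose. Origin: underside of the pan, centre.
- funnel: Aluminium funnel standing mouth down, 90 mm across, 95 mm high, loose.
- stopper: Black silicone bottle stopper, 42 mm across, 38 mm high, loose.
- soap_bottle: Green bottle, 64 mm across, 190 mm high, loose.
- brush: Dish brush lying on the tray, loose.

How it is judged:
By the outcome, as a careful person would: the job done as asked, in the order asked, and still so for the second after the job is handed in, with the robot touching nothing.
It also fails if it takes over 67 s, if anything falls off the work surface, if the arm or the gripper's body presses on something with over 40 N, if the wrist force passes 120 N, or if a joint passes its speed limit or range.

### The arm

A 6-joint arm with a two-finger parallel gripper is mounted at the origin on the work surface. World frame = base frame: x ahead of the robot, y to its left, z up, the work surface at z = 0. Lengths are in m, angles in rad, forces in N, time in s.
With the tool pointing down it reaches from about 0.225 to 0.875 m from the base axis. Payload 3.4 kg.
Tool frame: the origin (TCP) lies between the finger pads; the fingertips stand 19 mm ahead of it and the grasp point (between the pads) is the TCP (manip.tip_reach is the distance from the TCP to the fingertips, in m); z points along the fingers, x is the direction in which the jaws open and shut, and the axes are right-handed (so a half turn about z gives the same grasp; the last joint's range is limited). The gripper opens to 85 mm and grips with 20 to 120 N. Pads are 22 mm wide; open, the fingers measure 114 mm over their backs; the gripper's body (76 mm by 85 mm) begins 54 mm behind the grasp point. The pads swing forward as they close: fully open they stand 13 mm farther back than shut.
Start: joints at [1.175, 0.276, 1.505, -0, 1.361, -0.121], TCP at [0.156, 0.553, 0.25] pointing down, gripper open.
Joint ranges: [-2.89, 2.89], [-0.75, 2.08], [0.22, 2.7], [-1.18, 4.32], [0.11, 2.71], [-2.7, 2.7]. Speed limits (rad/s): [2.57, 2.57, 3.14, 3.14, 3.14, 3.14].

### API

Orientations are given as a unit quaternion [w, x, y, z].
In Python, from rig import manip gives the robot as it stands.
- The arm moves only by the tool send_rows, never from a script. Its arguments are lists of equal length, an entry for each row: "delta_pos": the shift along the tool's x, y, z normalised to -1 to 1, where 1 is 40 cm, a list of three; "angular": the turn, a rotation vector about the tool's x, y, z normalised to -1 to 1, where 1 is 0.08 rad, a list of three. A call has 1 to 5 rows; each row shifts and turns the commanded pose from where the row before left it, along the tool's axes as they then stand; what a row does not reach is not made up. A row lasts 1/12 s, in which the tool goes at most 41.7 mm and 7.16 degrees, less where a joint would pass 70% of its speed; a pose out of reach is approached as far as the arm can. A call with a number of a shift or a turn outside -1 to 1 is refused whole. A call with a gripper value outside its range is refused whole. "hand" is the finger opening in mm, from 0 to 85.4, set as the call begins (left out, the last holds). The fingers move at their own pace and stop on an object; "squeeze" is the grip in N (left out, the last holds). Time passes only in rows, so rows that do not move let the fingers close. It gives the time, the measured TCP pose, the force and the opening at its end, in the units of the state.
- manip.get_state(): the state, without advancing time (a new reading comes with each control period).
- manip.get_image(name): name is "scene" or "side" or "wrist"; returns the picture (480x640x3 uint8, blue, green, red); there is no depth.
- manip.calibration(name): a dict with "fx", "fy", "cx", "cy" (pixels), "camera_from_world" (4x4, takes a point from world to camera coordinates). Camera axes: x right, y up, looking along -z (the intrinsics and any distortion apply to the point x, -y, -z); pixel columns grow to the right and rows downward; lengths in m; the calibration is good to about 2 mm. A picture is of the moment at which its call begins: read the wrist's pose just before it. calibration takes no time and is no camera call; for the wrist camera it gives the pose at the moment of the call.
- manip.sign_off(): hands the job in, once; it reports no verdict.
The state is a dict: "clock": time; "qpos": joint angles; "qd": joint speeds; "effort": joint torques, N m; "position": TCP position; "ee_rot": TCP orientation; "contact_force": force on the tool from outside, world axes, zero at the start; "moment": the same for the moment, N m; "width": finger opening in m.
Only numpy, scipy, OpenCV 4.12 (cv2) and the standard library are available. Lean on these libraries where they do the work, as an engineer would, in place of code of your own. Each camera call takes 0.05 s, during which the arm holds its last target.

## Working session

There is one attempt and no reset: what is moved stays moved. The work goes in short steps, Python scripts to look and compute and a tool call to move; the robot and the scene stay as the last step left them, time stands still between calls to the robot, and variables do not carry over. Pictures are saved under pics/ and viewed, and the job is handed in when it is done.

Besides the shell and the picture viewer there is one more tool, called after "Emit:" as name(argument=value, ...), one argument or row to a line, values as JSON. send_rows: Moves the arm, as the interface text tells. Scaled input: -1 to 1 covers 40 cm each way for a shift and 0.08 rad each way for a turn. Its arguments: {"type":"object","properties":{"delta_pos":{"type":"array","items":{"type":"array","items":{"type":"number"}}},"angular":{"type":"array","items":{"type":"array","items":{"type":"number"}}},"hand":{"type":"number"},"squeeze":{"type":"number"}},"required":["delta_pos","angular"]}

```bash
mkdir -p pics; ls; python3 - <<'E'
from rig import manip
import cv2,json
s=manip.get_state();print(s)
for n in ["scene","side","wrist"]:
    c=manip.calibration(n);print(n,c)
    cv2.imwrite(f"pics/{n}0.png",manip.get_image(n))
E
```

```text
pics
{'clock': 0.0, 'qpos': array([ 1.17501331e+00,  2.76564586e-01,  1.50613622e+00, -1.71744365e-05,
        1.36068398e+00, -1.20958254e-01]), 'qd': array([ 3.69771187e-04,  1.72740248e-04, -5.49546297e-04, -4.36708841e-04,
       -1.63282329e-03,  5.93433248e-05]), 'effort': array([ 1.04969176e-04, -4.16781557e+01, -2.45806521e+01,  5.22941482e-04,
        1.12207088e-02, -1.89099484e-05]), 'position': array([0.15583828, 0.55296594, 0.24945578]), 'ee_rot': array([ 4.57948178e-04,  7.97299755e-01,  6.03582884e-01, -7.70251340e-04]), 'contact_force': array([ 0.21291756, -0.19202887, -0.99093393]), 'moment': array([-0.03126498,  0.06026852, -0.00288902]), 'width': 0.08513481075909483}
scene {'fx': 526.7799948903566, 'fy': 526.7799948903566, 'cx': 319.6721417062371, 'cy': 254.1464032646603, 'camera_from_world': array([[ 0.28628973,  0.95814209,  0.0013906 , -0.19227034],
       [-0.7965396 ,  0.23719631,  0.55611382,  0.40712155],
       [ 0.53250621, -0.16031735,  0.83110498, -1.3672804 ],
       [ 0.        ,  0.        ,  0.        ,  1.        ]])}
side {'fx': 453.88943006414115, 'fy': 453.88943006414115, 'cx': 319.781149544166, 'cy': 232.2836220413313, 'camera_from_world': array([[ 0.92083033, -0.38912891,  0.02549895, -0.53027739],
       [ 0.17321005,  0.46671378,  0.86728111, -0.18945782],
       [-0.34938486, -0.79420208,  0.49716524, -0.70114561],
       [ 0.        ,  0.        ,  0.        ,  1.        ]])}
wrist {'fx': 330.67019537671837, 'fy': 330.67019537671837, 'cx': 323.7149371395295, 'cy': 239.5703683079687, 'camera_from_world': array([[ 0.2724977 ,  0.96215374, -0.00227775, -0.57302192],
       [-0.91508001,  0.25843276, -0.3095821 ,  0.03962206],
       [-0.29727693,  0.08644474,  0.95086999, -0.38231946],
       [ 0.        ,  0.        ,  0.        ,  1.        ]])}
```

View pics/scene0.png

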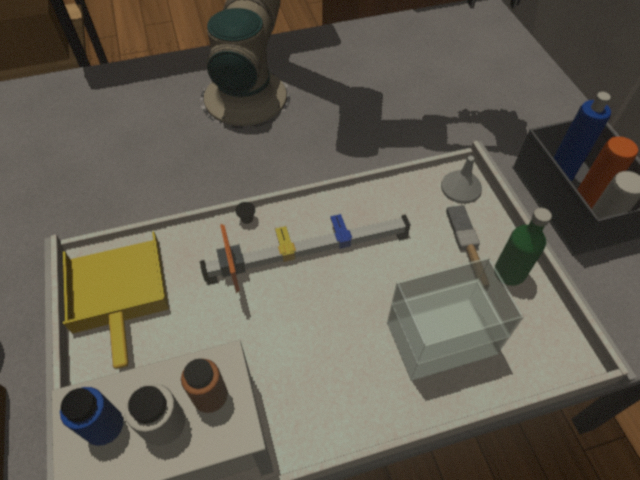

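View pics/side0.png

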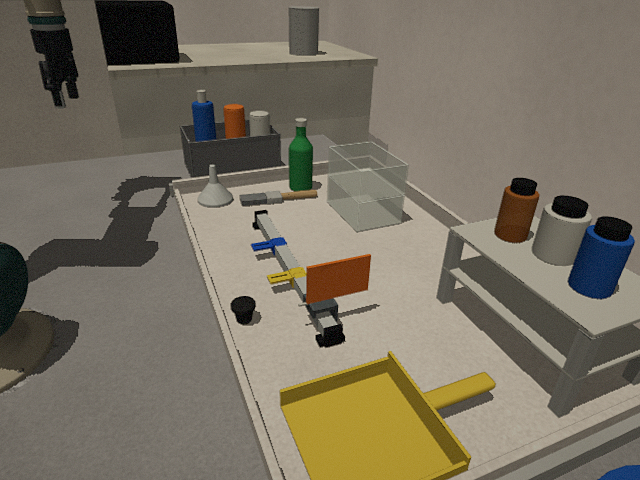

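View pics/wrist0.png

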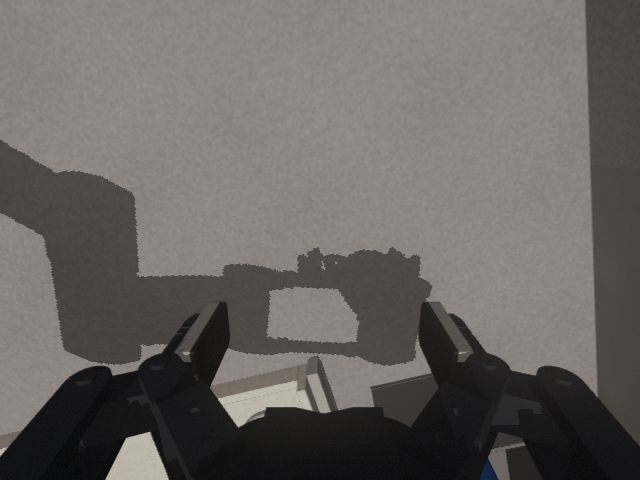

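The scene view shows the divider plate around pixel (230,258). Yellow is the first stop at (286,242), then blue at (341,230). I'll zoom in to measure.

```bash
python3 - <<'E'
import cv2
a=cv2.imread("pics/scene0.png")[190:300,190:420]
cv2.imwrite("pics/sceneZ.png",cv2.resize(a,None,fx=3.4,fy=3.4,interpolation=cv2.INTER_CUBIC))
a=cv2.imread("pics/side0.png")[200:350,230:380]
cv2.imwrite("pics/sideZ.png",cv2.resize(a,None,fx=4,fy=4,interpolation=cv2.INTER_CUBIC))
E
```

```text
(no output)
```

View pics/sceneZ.png

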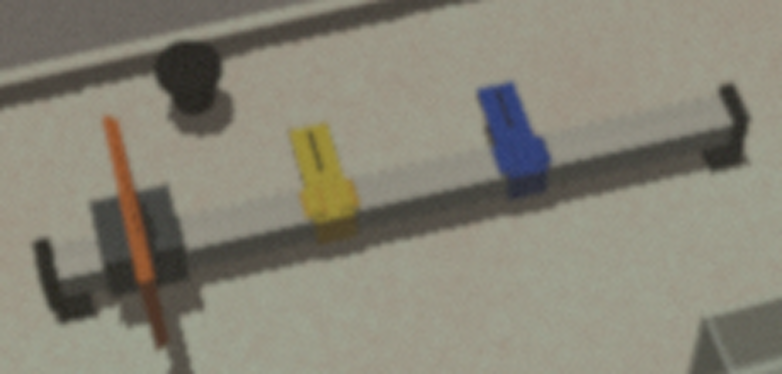

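View pics/sideZ.png

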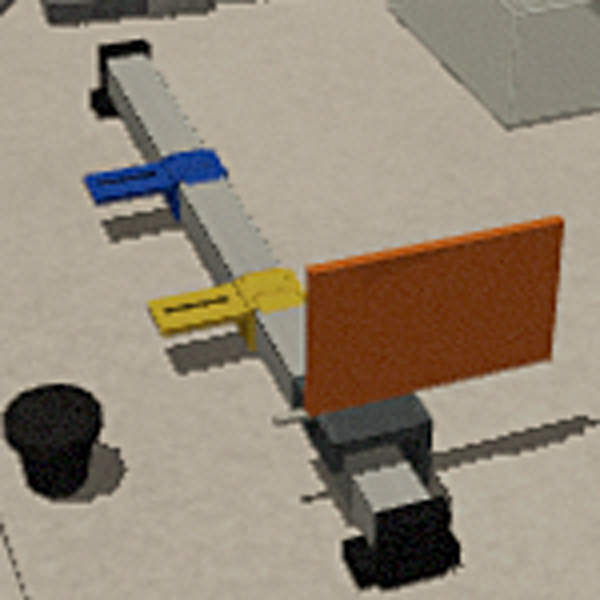

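```bash
cat > fit.py <<'E'
import numpy as np
from scipy.optimize import least_squares
def proj(c,p):
    q=c["camera_from_world"]@np.append(p,1)
    return np.array([c["cx"]+c["fx"]*q[0]/-q[2], c["cy"]-c["fy"]*q[1]/-q[2]])
def w(R,x,y,z): # rail coords, z above floor
    c,s=np.cos(R[2]),np.sin(R[2])
    return np.array([R[0]+c*x-s*y,R[1]+s*x+c*y,.012+z])
def unz(u,v,f,ox,oy): return np.array([(u+.5)/f-.5+ox,(v+.5)/f-.5+oy])
E
cat > run1.py <<'E'
from fit import *
from rig import manip
C={n:manip.calibration(n) for n in("scene","side")}
sc=lambda u,v:("scene",unz(u,v,3.4,190,190)); sd=lambda u,v:("side",unz(u,v,4,230,200))
# (obs, kind, x, yoff, z)
O=[(sc(111,118),'d',-.025,0,.12),(sc(148,280),'d',.085,0,.12),(sc(160,345),'d',.085,0,.05),
(sc(291,129),'y',-.056,-.012,.03),(sc(327,124),'y',-.056,.012,.03),(sc(478,90),'b',-.056,-.012,.03),(sc(515,84),'b',-.056,.012,.03),
(sd(308,268),'d',-.025,-.004,.12),(sd(562,218),'d',.085,-.004,.12),(sd(305,412),'d',-.025,-.004,.05),(sd(552,358),'d',.085,-.004,.05),
(sd(149,309),'y',-.056,.012,.03),(sd(160,335),'y',-.056,-.012,.03),(sd(86,178),'b',-.056,.012,.03),(sd(92,203),'b',-.056,-.012,.03)]
E_=[(sc(200,219),-.012),(sc(720,100),-.012),(sc(190,248),.012),(sc(710,129),.012),(sd(300,375),-.012),(sd(110,70),-.012),(sd(152,60),.012),(sd(270,240),.012)]
def res(p):
    R=p[:3];off=dict(d=p[3],y=p[4],b=p[5]);r=[]
    for (n,px),k,x,y,z in O: r+=list(proj(C[n],w(R,x,off[k]+y,z))-px)
    for i,((n,px),x) in enumerate(E_): r+=list(proj(C[n],w(R,x,p[6+i],.03))-px)
    return r
p0=[.4,.0,-0.1,-.1,0,.1]+[0]*len(E_)
s=least_squares(res,p0,loss='soft_l1')
print(np.round(s.x,4)); print(np.round(np.array(res(s.x)).reshape(-1,2),1).tolist())
R=s.x[:3]
print("push_face",w(R,.015,s.x[3]-.004,.085),"yellow",w(R,0,s.x[4],0),"d->y",s.x[4]-s.x[3], "d->b",s.x[5]-s.x[3])
E
python3 run1.py
```

```text
[ 0.5206  0.0263 -0.0206 -0.1606 -0.0507  0.0677 -0.1253  0.1979 -0.1353
  0.1832 -0.1154  0.1866  0.1897 -0.0106]
[[0.4, -0.8], [0.2, 0.3], [1.7, 1.2], [-1.0, 0.7], [-0.2, -0.3], [-0.5, 0.0], [-0.4, -0.6], [0.1, 0.8], [0.4, 0.4], [0.4, 0.7], [-0.5, 0.2], [-0.3, -2.2], [0.6, -1.4], [-0.6, -1.0], [0.9, -1.4], [-0.2, -1.9], [-0.2, -1.1], [0.1, 0.5], [0.1, 0.8], [-1.3, 0.5], [0.8, -0.4], [0.1, -0.1], [-0.6, 0.3]]
push_face [ 0.53225596 -0.1385601   0.097     ] yellow [ 0.51960079 -0.02432383  0.012     ] d->y 0.10995209118766266 d->b 0.22835893816436081
```

```bash
cat > plan.py <<'E'
import sys
from fit import *
from rig import manip
from scipy.spatial.transform import Rotation as Ro
# usage: plan.py x y z yawdeg N   (tool down, tool x at yaw)
x,y,z,yaw,N=map(float,sys.argv[1:6]);N=int(N)
s=manip.get_state();P=np.array(s["position"]);q=s["ee_rot"];A=Ro.from_quat([q[1],q[2],q[3],q[0]])
a=np.radians(yaw);X=np.array([np.cos(a),np.sin(a),0]);Z=np.array([0,0,-1.]);T=Ro.from_matrix(np.c_[X,np.cross(Z,X),Z])
rv=(A.inv()*T).as_rotvec()/N; d=(np.array([x,y,z])-P)/N
D=[];G=[]
for i in range(N):
    D.append((np.round(A.inv().apply(d)/.4,4)+0.).tolist());G.append((np.round(rv/.08,3)+0.).tolist());A=A*Ro.from_rotvec(rv)
for i in range(0,N,5): print('"delta_pos":',D[i:i+5],'"angular":',G[i:i+5])
E
python3 plan.py .532 -.19 .25 -1.2 25
python3 - <<'E'
from fit import *
from rig import manip
c=manip.calibration("scene")
def back(u,v,z):
    M=c["camera_from_world"];Rm=M[:3,:3];o=-Rm.T@M[:3,3]
    d=Rm.T@np.array([(u-c["cx"])/c["fx"],-(v-c["cy"])/c["fy"],-1]);return o+d*(z-o[2])/d[2]
for z in(.15,.2):print(z,back(240,345,z),back(55,388,z))
print("pan",back(160,240,.05),back(163,300,.05),"bottle",back(520,275,.02),"stopper",back(246,212,.03))
E
```

```text
"delta_pos": [[-0.0613, 0.0564, 0.0], [-0.0583, 0.0595, 0.0], [-0.055, 0.0625, 0.0], [-0.0517, 0.0653, 0.0], [-0.0482, 0.0679, 0.0]] "angular": [[0.0, 0.001, 0.658], [0.0, 0.001, 0.658], [0.0, 0.001, 0.658], [0.0, 0.001, 0.658], [0.0, 0.001, 0.658]]
"delta_pos": [[-0.0445, 0.0704, 0.0], [-0.0408, 0.0726, 0.0], [-0.0369, 0.0747, 0.0], [-0.0329, 0.0765, 0.0], [-0.0288, 0.0781, 0.0]] "angular": [[0.0, 0.001, 0.658], [0.0, 0.001, 0.658], [0.0, 0.001, 0.658], [0.0, 0.001, 0.658], [0.0, 0.001, 0.658]]
"delta_pos": [[-0.0247, 0.0795, 0.0], [-0.0204, 0.0807, 0.0], [-0.0162, 0.0817, 0.0], [-0.0118, 0.0824, 0.0], [-0.0075, 0.0829, 0.0]] "angular": [[0.0, 0.001, 0.658], [0.0, 0.001, 0.658], [0.0, 0.001, 0.658], [0.0, 0.001, 0.658], [0.0, 0.001, 0.658]]
"delta_pos": [[-0.0031, 0.0832, 0.0], [0.0013, 0.0833, 0.0], [0.0057, 0.0831, 0.0], [0.01, 0.0827, 0.0], [0.0144, 0.082, 0.0]] "angular": [[0.0, 0.001, 0.658], [0.0, 0.001, 0.658], [0.0, 0.001, 0.658], [0.0, 0.001, 0.658], [0.0, 0.001, 0.658]]
"delta_pos": [[0.0187, 0.0812, 0.0], [0.0229, 0.0801, 0.0], [0.0271, 0.0788, 0.0], [0.0312, 0.0772, 0.0], [0.0352, 0.0755, 0.0]] "angular": [[0.0, 0.001, 0.658], [0.0, 0.001, 0.658], [0.0, 0.001, 0.658], [0.0, 0.001, 0.658], [0.0, 0.001, 0.658]]
0.15 [ 0.74796179 -0.15245502  0.15      ] [ 0.73715971 -0.42946825  0.15      ]
0.2 [ 0.77160359 -0.1510797   0.2       ] [ 0.76151197 -0.40987352  0.2       ]
pan [ 0.43251965 -0.26188922  0.05      ] [ 0.57138305 -0.27358457  0.05      ] bottle [0.69801446 0.40649232 0.02      ] stopper [ 0.39560679 -0.08087168  0.03      ]
```

Emit:
send_rows(
  delta_pos=[
    [-0.061, 0.056, 0],
    [-0.058, 0.06, 0],
    [-0.055, 0.0625, 0],
    [-0.052, 0.065, 0],
    [-0.048, 0.068, 0],
  ],
  angular=[
    [0, 0, 0.66],
    [0, 0, 0.66],
    [0, 0, 0.66],
    [0, 0, 0.66],
    [0, 0, 0.66],
  ],
  hand=0,
  squeeze=20,
)

```text
clock: 0.57
position: [0.2314, 0.4035, 0.25]
ee_rot: [0.0, 0.87, 0.493, -0.0]
contact_force: [0.6, 0.1, -0.6]
width: 0.0255
```

Emit:
send_rows(
  delta_pos=[
    [-0.0445, 0.0705, 0],
    [-0.041, 0.0725, 0],
    [-0.037, 0.0745, 0],
    [-0.033, 0.0765, 0],
    [-0.029, 0.078, 0],
  ],
  angular=[
    [0, 0, 0.66],
    [0, 0, 0.66],
    [0, 0, 0.66],
    [0, 0, 0.66],
    [0, 0, 0.66],
  ],
)

```text
clock: 0.98
position: [0.3062, 0.2547, 0.2502]
ee_rot: [-0.0, 0.928, 0.374, 0.0]
contact_force: [1.5, 0.8, -0.7]
width: 0.0002
```

Emit:
send_rows(
  delta_pos=[
    [-0.025, 0.0795, 0],
    [-0.02, 0.081, 0],
    [-0.016, 0.0815, 0],
    [-0.012, 0.0825, 0],
    [-0.0075, 0.083, 0],
  ],
  angular=[
    [0, 0, 0.66],
    [0, 0, 0.66],
    [0, 0, 0.66],
    [0, 0, 0.66],
    [0, 0, 0.66],
  ],
)

```text
clock: 1.4
position: [0.3813, 0.1059, 0.2503]
ee_rot: [-0.0, 0.969, 0.248, 0.0]
contact_force: [-0.1, -0.1, -0.1]
width: 0.0
```

Emit:
send_rows(
  delta_pos=[
    [-0.003, 0.083, 0],
    [0.001, 0.083, 0],
    [0.0055, 0.083, 0],
    [0.01, 0.0825, 0],
    [0.0145, 0.082, 0],
  ],
  angular=[
    [0, 0, 0.66],
    [0, 0, 0.66],
    [0, 0, 0.66],
    [0, 0, 0.66],
    [0, 0, 0.66],
  ],
)

```text
clock: 1.82
position: [0.456, -0.0427, 0.2502]
ee_rot: [-0.0, 0.993, 0.118, -0.0]
contact_force: [-0.2, 0.0, -0.8]
width: 0.0001
```

Emit:
send_rows(
  delta_pos=[
    [0.0187, 0.081, 0],
    [0.023, 0.08, 0],
    [0.027, 0.079, 0],
    [0.031, 0.077, 0],
    [0.035, 0.0755, 0],
  ],
  angular=[
    [0, 0, 0.66],
    [0, 0, 0.66],
    [0, 0, 0.66],
    [0, 0, 0.66],
    [0, 0, 0.66],
  ],
)

```text
clock: 2.23
position: [0.5307, -0.1914, 0.2499]
ee_rot: [-0.0, 1.0, -0.014, -0.0]
contact_force: [0.6, 0.5, 1.2]
width: -0.0002
```

```bash
python3 - <<'E'
from rig import manip
import cv2
s=manip.get_state();print(s["position"],s["ee_rot"],s["contact_force"])
for n in ["scene","side","wrist"]: cv2.imwrite(f"pics/{n}1.png",manip.get_image(n))
E
python3 plan.py .532 -.18 .107 -1.2 5
```

```text
[ 0.53073112 -0.19135938  0.24990783] [-2.80452007e-04  9.99908518e-01 -1.35205381e-02 -2.68811045e-04] [0.57842799 0.50680035 1.21155189]
"delta_pos": [[0.0004, -0.0059, 0.0711], [0.0004, -0.0059, 0.0711], [0.0004, -0.0059, 0.0711], [0.0004, -0.0059, 0.0711], [0.0004, -0.0059, 0.0711]] "angular": [[-0.001, 0.003, -0.014], [-0.001, 0.003, -0.014], [-0.001, 0.003, -0.014], [-0.001, 0.003, -0.014], [-0.001, 0.003, -0.014]]
```

View pics/wrist1.png

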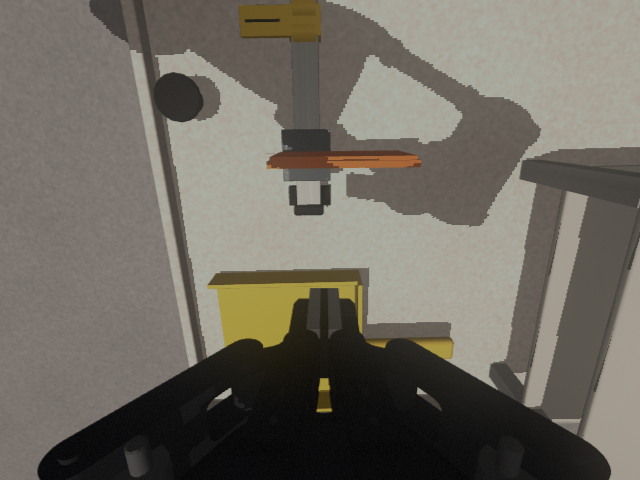

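View pics/side1.png

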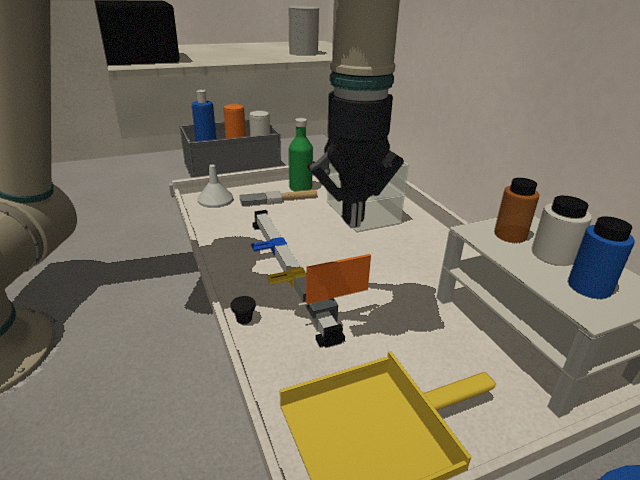

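```bash
python3 - <<'E'
import cv2
a=cv2.imread("pics/wrist1.png")[0:220,220:440]
cv2.imwrite("pics/wristZ.png",cv2.resize(a,None,fx=2.7,fy=2.7,interpolation=cv2.INTER_CUBIC))
E
```

```text
(no output)
```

View pics/wristZ.png

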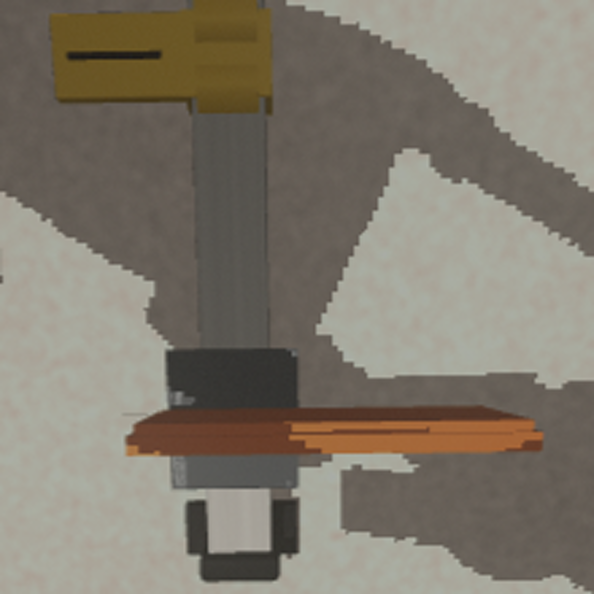

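```bash
python3 - <<'E'
from fit import *
from rig import manip
c=manip.calibration("wrist");M=c["camera_from_world"];Rm=M[:3,:3];o=-Rm.T@M[:3,3];print("cam",o)
def back(u,v,z):
    u,v=unz(u,v,2.7,220,0)
    d=Rm.T@np.array([(u-c["cx"])/c["fx"],-(v-c["cy"])/c["fy"],-1]);return np.round(o+d*(z-o[2])/d[2],4)
for n,u,v,z in [("dk",166,349,.062),("dk",298,349,.062),("dk",172,488,.062),("dk",297,488,.062),("tag",50,14,.042),("tag",55,99,.042),("line",67,55,.042),("line",160,54,.042),
("ptopR near",130,455,.132),("ptopR far",542,448,.132),("railN",193,110,.042),("railF",267,110,.042),("railN",200,348,.042),("railF",268,348,.042),("railend",207,552,.042),("railend",270,552,.042)]: print(n,back(u,v,z))
E
```

```text
cam [ 0.53284898 -0.11289438  0.37425717]
dk [ 0.4942 -0.1097  0.062 ]
dk [ 0.5379 -0.1109  0.062 ]
dk [ 0.4931 -0.1555  0.062 ]
dk [ 0.5366 -0.1567  0.062 ]
tag [ 0.4616 -0.0076  0.042 ]
tag [ 0.4607 -0.0312  0.042 ]
line [ 0.4659 -0.019   0.042 ]
line [ 0.4958 -0.0195  0.042 ]
ptopR near [ 0.4914 -0.1369  0.132 ]
ptopR far [ 0.6011 -0.1381  0.132 ]
railN [ 0.5055 -0.0356  0.042 ]
railF [ 0.5297 -0.0363  0.042 ]
railN [ 0.5037 -0.1094  0.042 ]
railF [ 0.5277 -0.1101  0.042 ]
railend [ 0.5023 -0.1826  0.042 ]
railend [ 0.5261 -0.1833  0.042 ]
```

```bash
python3 plan.py .5305 -.185 .104 -1.26 5
```

```text
"delta_pos": [[-0.0003, -0.0034, 0.0726], [-0.0003, -0.0034, 0.0726], [-0.0003, -0.0034, 0.0726], [-0.0003, -0.0034, 0.0726], [-0.0003, -0.0034, 0.0726]] "angular": [[-0.001, 0.003, -0.011], [-0.001, 0.003, -0.011], [-0.001, 0.003, -0.011], [-0.001, 0.003, -0.011], [-0.001, 0.003, -0.011]]
```

Emit:
send_rows(
  delta_pos=[
    [0, -0.0034, 0.073],
    [0, -0.0034, 0.073],
    [0, -0.0034, 0.073],
    [0, -0.0034, 0.073],
    [0, -0.0034, 0.072],
  ],
  angular=[
    [0, 0, -0.011],
    [0, 0, -0.011],
    [0, 0, -0.011],
    [0, 0, -0.011],
    [0, 0, -0.011],
  ],
)

```text
clock: 2.8
position: [0.5297, -0.1814, 0.1036]
ee_rot: [-0.0, 1.0, -0.009, -0.0]
contact_force: [0.4, 0.5, -0.7]
width: 0.0001
```

Emit:
send_rows(
  delta_pos=[
    [0, -0.015, 0],
    [0, -0.015, 0],
    [0, -0.012, 0],
    [0, -0.01, 0],
    [0, -0.01, 0],
  ],
  angular=[
    [0, 0, 0],
    [0, 0, 0],
    [0, 0, 0],
    [0, 0, 0],
    [0, 0, 0],
  ],
)

```text
clock: 3.22
position: [0.5323, -0.1579, 0.1068]
ee_rot: [0.001, 1.0, -0.009, 0.002]
contact_force: [0.9, 0.2, 0.3]
width: -0.0004
```

```bash
python3 - <<'E'
from rig import manip
import cv2
s=manip.get_state();print(s["position"],s["ee_rot"],s["contact_force"])
for n in ["side","wrist"]: cv2.imwrite(f"pics/{n}2.png",manip.get_image(n))
E
```

```text
[ 0.53232054 -0.15785289  0.10679407] [ 7.06103354e-04  9.99953546e-01 -9.43312193e-03  1.85038059e-03] [0.86273022 0.22942148 0.33166235]
```

View pics/wrist2.png

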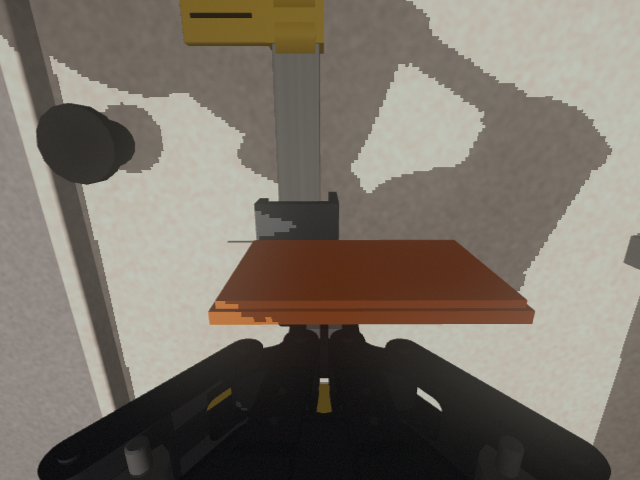

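View pics/side2.png

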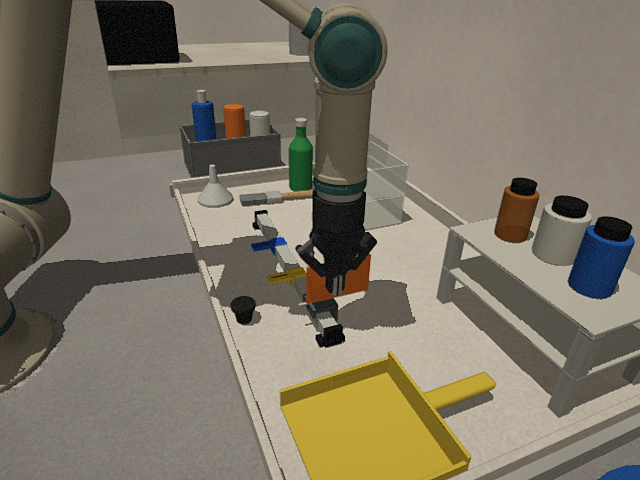

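Emit:
send_rows(
  delta_pos=[
    [0, 0, 0],
    [0, 0, 0],
  ],
  angular=[
    [0, 0, 0],
    [0, 0, 0],
  ],
)

```text
clock: 3.48
position: [0.5314, -0.1584, 0.1053]
ee_rot: [0.0, 1.0, -0.01, 0.001]
contact_force: [0.3, -0.3, -0.0]
width: 0.0001
```

```bash
python3 - <<'E'
from rig import manip
s=manip.get_state();print(s["position"],s["ee_rot"],s["contact_force"],s["moment"],s["qpos"])
E
python3 plan.py .5305 -.155 .102 -1.26 2
```

```text
[ 0.5314173  -0.15841554  0.10527665] [ 2.65980973e-04  9.99952137e-01 -9.76469252e-03  5.50355616e-04] [ 0.27040869 -0.26429587 -0.04359405] [-0.03248709  0.09365594  0.01804865] [-4.15159280e-01  3.64692476e-01  1.76442260e+00 -6.45958062e-05
  1.01125629e+00 -3.95595328e-01]
"delta_pos": [[-0.0012, -0.0042, 0.0041], [-0.0012, -0.0042, 0.0041]] "angular": [[0.003, -0.007, 0.015], [0.003, -0.007, 0.015]]
```

Emit:
send_rows(
  delta_pos=[
    [0, -0.005, 0],
    [0, -0.005, 0],
    [0, -0.005, 0],
    [0, -0.005, 0],
    [0, -0.005, 0],
  ],
  angular=[
    [0, 0, 0],
    [0, 0, 0],
    [0, 0, 0],
    [0, 0, 0],
    [0, 0, 0],
  ],
)

```text
clock: 3.9
position: [0.5313, -0.149, 0.1047]
ee_rot: [0.001, 1.0, -0.01, -0.0]
contact_force: [-0.5, -3.3, -0.3]
width: 0.0001
```

Emit:
send_rows(
  delta_pos=[
    [0, -0.005, 0],
    [0, -0.005, 0],
    [0, -0.005, 0],
    [0, -0.0075, 0],
    [0, -0.0075, 0],
  ],
  angular=[
    [0, 0, 0],
    [0, 0, 0],
    [0, 0, 0],
    [0, 0, 0],
    [0, 0, 0],
  ],
)

```text
clock: 4.32
position: [0.5315, -0.1362, 0.1047]
ee_rot: [0.0, 1.0, -0.01, -0.0]
contact_force: [-0.6, -5.5, 0.3]
width: -0.0003
```

Emit:
send_rows(
  delta_pos=[
    [0, -0.0075, 0],
    [0, -0.0075, 0],
    [0, -0.0075, 0],
    [0, -0.0075, 0],
    [0, -0.0075, 0],
  ],
  angular=[
    [0, 0, 0],
    [0, 0, 0],
    [0, 0, 0],
    [0, 0, 0],
    [0, 0, 0],
  ],
)

```text
clock: 4.73
position: [0.5318, -0.1209, 0.1047]
ee_rot: [-0.0, 1.0, -0.01, -0.0]
contact_force: [-1.7, -4.7, -0.9]
width: -0.0002
```

```bash
python3 - <<'E'
from rig import manip
import cv2
s=manip.get_state();print(s["position"],s["ee_rot"],s["contact_force"])
for n in ["side","wrist"]: cv2.imwrite(f"pics/{n}3.png",manip.get_image(n))
E
```

```text
[ 0.53175363 -0.12086363  0.10466124] [-4.85983955e-05  9.99952396e-01 -9.75705720e-03 -6.36065062e-05] [-1.66615753 -4.71334767 -0.87777329]
```

View pics/wrist3.png

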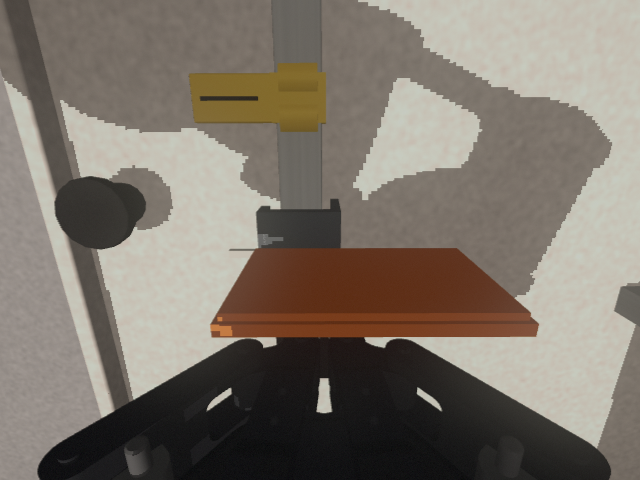

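View pics/side3.png

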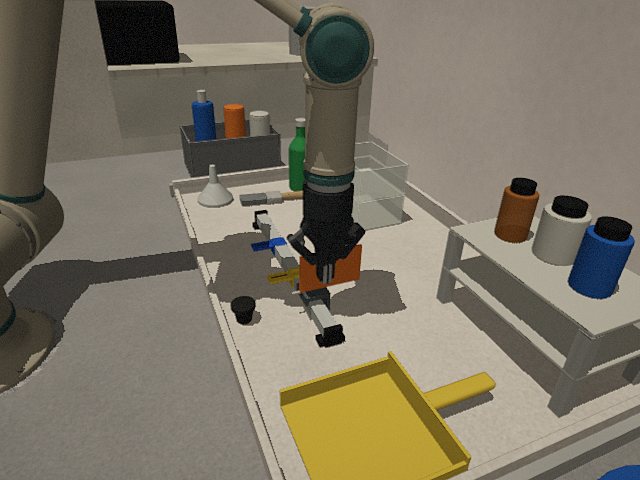

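```bash
cat > wz.py <<'E'
import sys
from fit import *
from rig import manip
import cv2
def backer():
    c=manip.calibration("wrist");M=c["camera_from_world"];Rm=M[:3,:3];o=-Rm.T@M[:3,3]
    def back(u,v,z):
        d=Rm.T@np.array([(u-c["cx"])/c["fx"],-(v-c["cy"])/c["fy"],-1]);return np.round(o+d*(z-o[2])/d[2],4)
    return back
E
python3 - <<'E'
from wz import *
b=backer()
for n,u,v,z in [("dk",258,208,.062),("dk",340,208,.062),("lineL",201,98.5,.042),("lineR",258,98.5,.042),("tag",190,74,.042),("tag",196,122,.042)]:print(n,b(u,v,z))
a=cv2.imread("pics/wrist3.png")[50:270,180:400]
cv2.imwrite("pics/wrist3Z.png",cv2.resize(a,None,fx=2.7,fy=2.7,interpolation=cv2.INTER_CUBIC))
E
```

```text
dk [ 0.4979 -0.0774  0.062 ]
dk [ 0.5404 -0.0783  0.062 ]
lineL [ 0.4687 -0.0227  0.042 ]
lineR [ 0.4986 -0.0233  0.042 ]
tag [ 0.4646 -0.0109  0.042 ]
tag [ 0.4644 -0.0342  0.042 ]
```

View pics/wrist3Z.png

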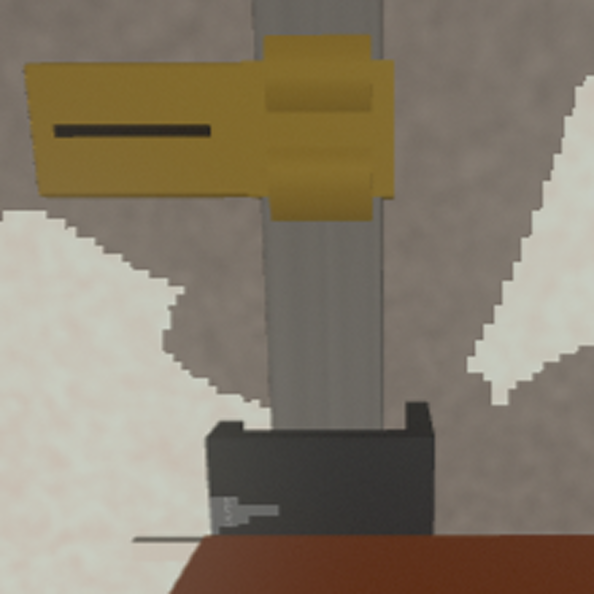

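```bash
python3 - <<'E'
from wz import *
b=backer()
for n,u,v,z in [("dk",256.5,211.2,.062),("dk",340,211,.062),("pl",324,313,.132),("pr",324,336,.132),("plbot",324,248,.062),("plbot L",254,248,.062),("pltopL near",218,313,.132)]:print(n,b(u,v,z))
s=manip.get_state();print(s["position"],s["contact_force"],s["clock"])
E
```

```text
dk [ 0.497  -0.0791  0.062 ]
dk [ 0.5404 -0.0799  0.062 ]
pl [ 0.5317 -0.0985  0.132 ]
pr [ 0.5315 -0.1074  0.132 ]
plbot [ 0.5316 -0.1001  0.062 ]
plbot L [ 0.494  -0.0993  0.062 ]
pltopL near [ 0.4962 -0.0977  0.132 ]
[ 0.53178178 -0.11958427  0.10463351] [-1.00625866  0.33229218 -0.04692654] 4.8333
```

Emit:
send_rows(
  delta_pos=[
    [0, -0.0075, 0],
    [0, -0.0075, 0],
    [0, -0.0075, 0],
    [0, -0.0075, 0],
    [0, -0.0075, 0],
  ],
  angular=[
    [0, 0, 0],
    [0, 0, 0],
    [0, 0, 0],
    [0, 0, 0],
    [0, 0, 0],
  ],
)

```text
clock: 5.25
position: [0.5322, -0.1062, 0.1047]
ee_rot: [0.0, 1.0, -0.01, 0.0]
contact_force: [-0.3, -4.1, -0.4]
width: 0.0002
```

Emit:
send_rows(
  delta_pos=[
    [0, -0.0075, 0],
    [0, -0.0075, 0],
    [0, -0.0075, 0],
    [0, -0.0075, 0],
    [0, -0.005, 0],
  ],
  angular=[
    [0, 0, 0],
    [0, 0, 0],
    [0, 0, 0],
    [0, 0, 0],
    [0, 0, 0],
  ],
)

```text
clock: 5.67
position: [0.5324, -0.0917, 0.1047]
ee_rot: [-0.0, 1.0, -0.01, 0.0]
contact_force: [0.2, -4.5, -1.1]
width: -0.0001
```

Emit:
send_rows(
  delta_pos=[
    [0, -0.005, 0],
    [0, -0.005, 0],
    [0, -0.005, 0],
    [0, 0, 0],
    [0, 0, 0],
  ],
  angular=[
    [0, 0, 0],
    [0, 0, 0],
    [0, 0, 0],
    [0, 0, 0],
    [0, 0, 0],
  ],
)

```text
clock: 6.08
position: [0.5324, -0.0851, 0.1047]
ee_rot: [-0.001, 1.0, -0.01, -0.0]
contact_force: [0.7, -0.5, -0.5]
width: 0.0
```

```bash
cat > look.py <<'E'
from wz import *
t=sys.argv[1]
s=manip.get_state();print(s["clock"],s["position"],s["ee_rot"],s["contact_force"])
a=manip.get_image("wrist");cv2.imwrite(f"pics/wrist{t}.png",a)
np.save("cal.npy",manip.calibration("wrist")["camera_from_world"])
cv2.imwrite(f"pics/wrist{t}Z.png",cv2.resize(a[60:360,180:400],None,fx=2,fy=2,interpolation=cv2.INTER_CUBIC))
c=manip.get_image("scene");cv2.imwrite(f"pics/scene{t}.png",c)
cv2.imwrite(f"pics/scene{t}Z.png",cv2.resize(c[190:300,190:420],None,fx=3.4,fy=3.4,interpolation=cv2.INTER_CUBIC))
E
python3 look.py 4
```

```text
6.0833 [ 0.53241361 -0.08508205  0.10468881] [-1.01891686e-03  9.99949247e-01 -1.00229068e-02 -7.57080707e-05] [ 0.6953705  -0.51279944 -0.53543939]
```

View pics/wrist4Z.png

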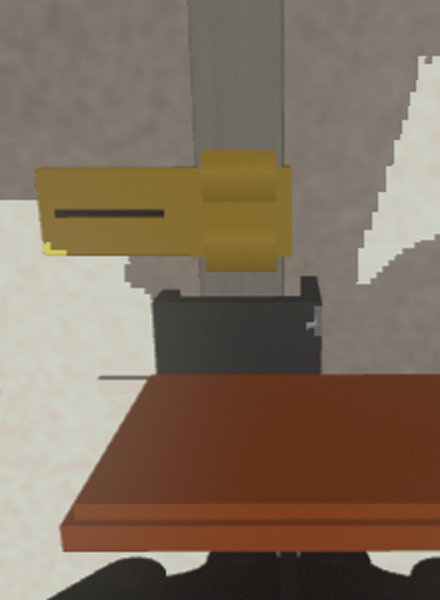

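View pics/scene4Z.png

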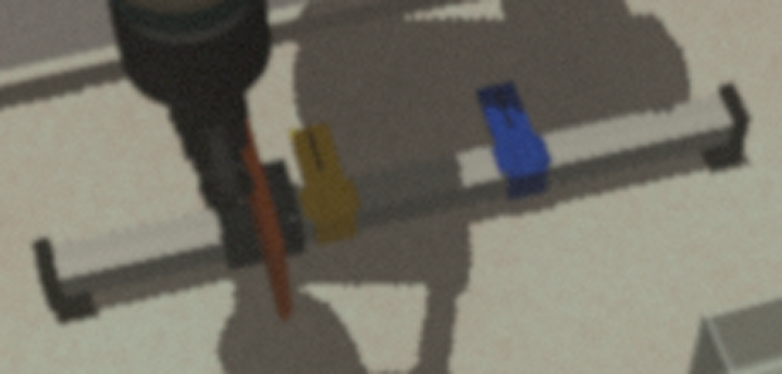

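```bash
python3 - <<'E'
from wz import *
b=backer()
f=lambda u,v:tuple(unz(u,v,2,180,60))
for n,u,v,z in [("dk",155,302,.062),("dk",320,302,.062),("line",55,213,.042),("line",163,213,.042),("tag",36,168,.042),("tag",42,254,.042),("pl",200,503,.132),("pr",200,551,.132),("plbotL",200,375,.062)]:print(n,b(*f(u,v),z))
s=manip.get_state();print(s["position"])
E
python3 - <<'E'
# scene fit: plate far top/bottom corner
import sys;sys.path.insert(0,'.')
from fit import *
from rig import manip
c=manip.calibration("scene");R=[.5206,.0263,-.0206]
for dy in(-.1606,-.13,-.127,-.124,-.12,-.09,-.0507):
    o=[]
    for x,z in((.085,.12),(.085,.05)):
        p=proj(c,w(R,x,dy,z));o.append(np.round((p-190+.5)*3.4-.5,1))
    print(dy,o)
E
```

```text
dk [ 0.4981 -0.0448  0.062 ]
dk [ 0.5409 -0.0457  0.062 ]
line [ 0.4681 -0.0235  0.042 ]
line [ 0.4982 -0.0241  0.042 ]
tag [ 0.4645 -0.0113  0.042 ]
tag [ 0.4629 -0.0348  0.042 ]
pl [ 0.5176 -0.0634  0.132 ]
pr [ 0.517  -0.0727  0.132 ]
plbotL [ 0.5085 -0.0651  0.062 ]
[ 0.53243775 -0.08549564  0.10469587]
-0.1606 [array([148.5, 280.9]), array([165.9, 348.9])]
-0.13 [array([207.4, 267.4]), array([221.2, 335.9])]
-0.127 [array([213.2, 266.1]), array([226.6, 334.6])]
-0.124 [array([218.9, 264.8]), array([232. , 333.3])]
-0.12 [array([226.5, 263.1]), array([239.2, 331.7])]
-0.09 [array([283.5, 250. ]), array([292.7, 319.1])]
-0.0507 [array([357.4, 233.2]), array([362.2, 302.8])]
```

Emit:
send_rows(
  delta_pos=[
    [0, -0.005, 0],
    [0, -0.005, 0],
    [0, -0.005, 0],
    [0, -0.005, 0],
    [0, -0.005, 0],
  ],
  angular=[
    [0, 0, 0],
    [0, 0, 0],
    [0, 0, 0],
    [0, 0, 0],
    [0, 0, 0],
  ],
)

```text
clock: 6.6
position: [0.5328, -0.0765, 0.1047]
ee_rot: [0.0, 1.0, -0.01, 0.0]
contact_force: [-1.3, -3.7, -0.4]
width: 0.0001
```

Emit:
send_rows(
  delta_pos=[
    [0, -0.005, 0],
    [0, -0.005, 0],
    [0, -0.005, 0],
    [0, -0.005, 0],
    [0, -0.005, 0],
  ],
  angular=[
    [0, 0, 0],
    [0, 0, 0],
    [0, 0, 0],
    [0, 0, 0],
    [0, 0, 0],
  ],
)

```text
clock: 7.02
position: [0.5329, -0.066, 0.1047]
ee_rot: [-0.0, 1.0, -0.01, 0.0]
contact_force: [-1.2, -4.1, 0.2]
width: -0.0002
```

Emit:
send_rows(
  delta_pos=[
    [0, -0.0025, 0],
    [0, -0.0025, 0],
    [0, -0.0025, 0],
    [0, -0.0025, 0],
  ],
  angular=[
    [0, 0, 0],
    [0, 0, 0],
    [0, 0, 0],
    [0, 0, 0],
  ],
)

```text
clock: 7.35
position: [0.533, -0.0621, 0.1047]
ee_rot: [-0.0, 1.0, -0.01, -0.0]
contact_force: [-0.4, -3.1, 1.1]
width: 0.0001
```

Emit:
send_rows(
  delta_pos=[
    [0, -0.0025, 0],
    [0, -0.0025, 0],
  ],
  angular=[
    [0, 0, 0],
    [0, 0, 0],
  ],
)

```text
clock: 7.52
position: [0.533, -0.0601, 0.1047]
ee_rot: [-0.0, 1.0, -0.01, -0.0]
contact_force: [0.3, -3.5, 0.9]
width: -0.0
```

Emit:
send_rows(
  delta_pos=[
    [0, -0.0025, 0],
    [0, -0.0025, 0],
  ],
  angular=[
    [0, 0, 0],
    [0, 0, 0],
  ],
)

```text
clock: 7.68
position: [0.5331, -0.059, 0.1048]
ee_rot: [0.001, 1.0, -0.009, 0.0]
contact_force: [-0.0, -6.6, 1.0]
width: 0.0001
```

The force is rising where I predicted the foot of the stop (TCP y about -0.0595). I'll keep going in small steps.

Emit:
send_rows(
  delta_pos=[
    [0, -0.0025, 0],
    [0, -0.0025, 0],
  ],
  angular=[
    [0, 0, 0],
    [0, 0, 0],
  ],
)

```text
clock: 7.85
position: [0.5331, -0.0581, 0.1048]
ee_rot: [0.002, 1.0, -0.009, -0.0]
contact_force: [-1.0, -10.7, 0.4]
width: -0.0002
```

Emit:
send_rows(
  delta_pos=[
    [0, -0.0025, 0],
    [0, -0.0025, 0],
  ],
  angular=[
    [0, 0, 0],
    [0, 0, 0],
  ],
)

```text
clock: 8.02
position: [0.5331, -0.0563, 0.1048]
ee_rot: [0.002, 1.0, -0.009, -0.0]
contact_force: [-1.2, -8.8, 0.0]
width: 0.0003
```

Emit:
send_rows(
  delta_pos=[
    [0, -0.0025, 0],
    [0, -0.0025, 0],
  ],
  angular=[
    [0, 0, 0],
    [0, 0, 0],
  ],
)

```text
clock: 8.18
position: [0.5331, -0.0534, 0.1048]
ee_rot: [0.001, 1.0, -0.01, -0.0]
contact_force: [-1.1, -5.8, -0.2]
width: -0.0
```

Emit:
send_rows(
  delta_pos=[
    [0, -0.0025, 0],
    [0, -0.0025, 0],
  ],
  angular=[
    [0, 0, 0],
    [0, 0, 0],
  ],
)

```text
clock: 8.35
position: [0.5332, -0.0506, 0.1047]
ee_rot: [0.0, 1.0, -0.01, -0.0]
contact_force: [0.0, -2.4, 1.0]
width: -0.0002
```

Emit:
send_rows(
  delta_pos=[
    [0, -0.0025, 0],
  ],
  angular=[
    [0, 0, 0],
  ],
)

```text
clock: 8.43
position: [0.5332, -0.049, 0.1047]
ee_rot: [-0.0, 1.0, -0.01, -0.0]
contact_force: [-1.4, -2.5, 0.4]
width: 0.0003
```

Emit:
send_rows(
  delta_pos=[
    [0, -0.0025, 0],
  ],
  angular=[
    [0, 0, 0],
  ],
)

```text
clock: 8.52
position: [0.5333, -0.0476, 0.1047]
ee_rot: [-0.001, 1.0, -0.01, 0.0]
contact_force: [0.4, -0.5, 1.5]
width: 0.0001
```

Emit:
send_rows(
  delta_pos=[
    [0, 0, 0],
  ],
  angular=[
    [0, 0, 0],
  ],
)

```text
clock: 8.6
position: [0.5332, -0.0472, 0.1046]
ee_rot: [-0.001, 1.0, -0.01, -0.0]
contact_force: [0.2, 0.3, -1.1]
width: -0.0003
```

```bash
python3 look.py 5
```

```text
8.6 [ 0.53317525 -0.0471581   0.1045902 ] [-9.18157089e-04  9.99949369e-01 -1.00206925e-02 -5.36070171e-05] [ 0.24645905  0.26876051 -1.14084124]
```

View pics/wrist5Z.png

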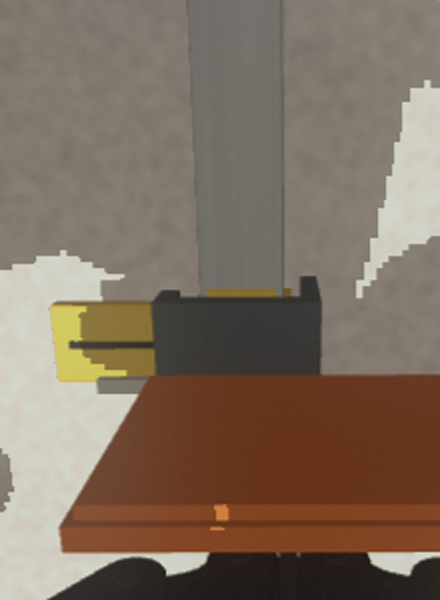

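Emit:
send_rows(
  delta_pos=[
    [0, -0.0025, 0],
    [0, 0, 0],
  ],
  angular=[
    [0, 0, 0],
    [0, 0, 0],
  ],
)

```text
clock: 8.87
position: [0.5332, -0.0467, 0.1046]
ee_rot: [-0.0, 1.0, -0.01, -0.0]
contact_force: [0.3, 0.1, -0.2]
width: 0.0003
```

```bash
python3 look.py 6
```

```text
8.8667 [ 0.53321524 -0.0466829   0.10459098] [-3.74861113e-04  9.99952235e-01 -9.76624732e-03 -8.82622510e-05] [ 0.34845857  0.05250206 -0.15219928]
```

View pics/wrist6Z.png

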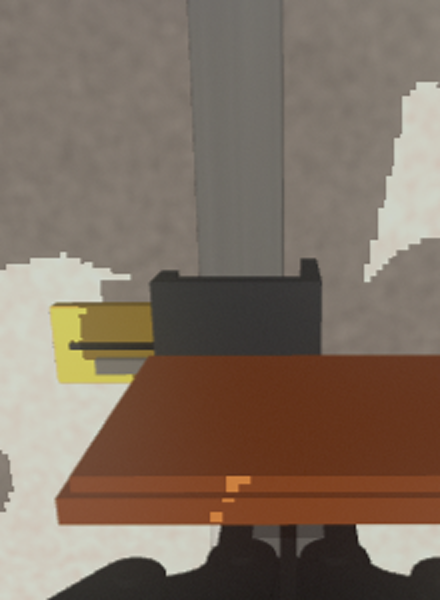

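The divider has clicked in and drawn away from the fingers. The plate's lower edge moved from row 551 to 523 and a gap is visible. I'll retreat to the right, then up.

Emit:
send_rows(
  delta_pos=[
    [0, 0.01, 0],
    [0, 0.02, 0],
    [0, 0.03, 0],
    [0, 0.04, 0],
    [0, 0.03, 0],
  ],
  angular=[
    [0, 0, 0],
    [0, 0, 0],
    [0, 0, 0],
    [0, 0, 0],
    [0, 0, 0],
  ],
)

```text
clock: 9.38
position: [0.5323, -0.1012, 0.1047]
ee_rot: [0.0, 1.0, -0.01, 0.0]
contact_force: [0.0, -0.6, -0.9]
width: -0.0002
```

Emit:
send_rows(
  delta_pos=[
    [0, 0.03, -0.06],
    [0, 0.03, -0.08],
    [0, 0.03, -0.08],
    [0, 0.03, -0.08],
    [0, 0.02, -0.06],
  ],
  angular=[
    [0, 0, 0],
    [0, 0, 0],
    [0, 0, 0],
    [0, 0, 0],
    [0, 0, 0],
  ],
)

```text
clock: 9.8
position: [0.5315, -0.1578, 0.2516]
ee_rot: [0.001, 1.0, -0.011, 0.001]
contact_force: [-0.0, -0.5, -0.3]
width: 0.0001
```

Emit:
send_rows(
  delta_pos=[
    [0, 0, 0],
    [0, 0, 0],
    [0, 0, 0],
  ],
  angular=[
    [0, 0, 0],
    [0, 0, 0],
    [0, 0, 0],
  ],
)

```text
clock: 10.05
position: [0.5304, -0.1556, 0.2479]
ee_rot: [-0.0, 1.0, -0.01, -0.001]
contact_force: [-0.8, -0.1, 0.3]
width: 0.0003
```

```bash
python3 look.py 7; python3 - <<'E'
from rig import manip
import cv2
cv2.imwrite("pics/side7.png",manip.get_image("side"))
E
```

```text
10.05 [ 0.53040388 -0.15559011  0.24793521] [-3.91743696e-04  9.99946769e-01 -1.02903355e-02 -6.44348900e-04] [-0.80433573 -0.13989886  0.25264242]
```

View pics/scene7Z.png

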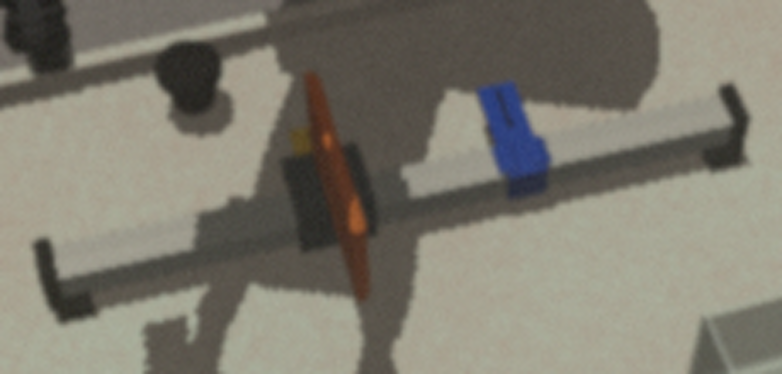

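View pics/side7.png

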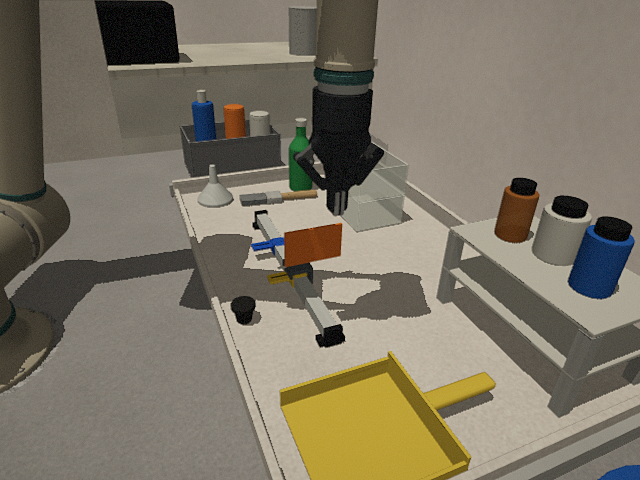

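View pics/wrist7.png

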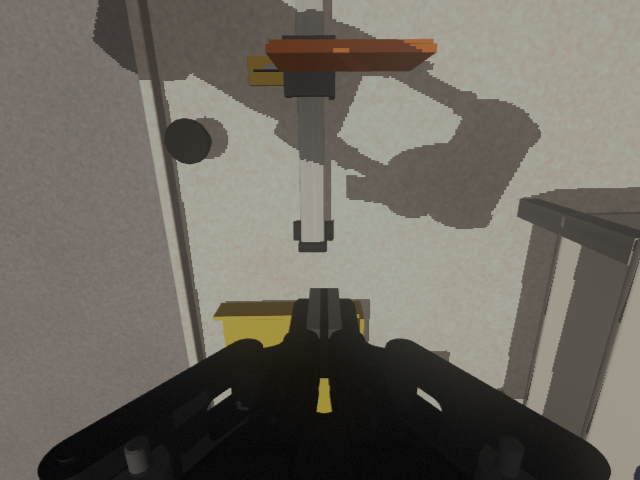

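```bash
python3 - <<'E'
from wz import *
b=backer()
for n,u,v,z in [("dkL",300,37,.062),("dkR",300,97,.062),("line",268,70.5,.042),("tag",249,57,.042),("tag",249,85,.042)]:print(n,b(u,v,z))
s=manip.get_state();print(s["clock"],s["position"],s["contact_force"])
from fit import *
c=manip.calibration("scene");R=[.5206,.0263,-.0206]
for x,z in((-.025,.12),(.085,.12),(.085,.05)): print(np.round((proj(c,w(R,x,-.0507,z))-190+.5)*3.4-.5,1))
E
```

```text
dkL [ 0.5125 -0.0013  0.062 ]
dkR [ 0.5105 -0.0468  0.062 ]
line [ 0.4813 -0.0223  0.042 ]
tag [ 0.4652 -0.0112  0.042 ]
tag [ 0.4631 -0.0339  0.042 ]
10.2 [ 0.53025595 -0.15479134  0.24708309] [-0.56324903  0.38821797 -0.50394555]
[309.4  72.9]
[357.4 233.2]
[362.2 302.8]
```

```bash
python3 -c "
from rig import manip
print(manip.sign_off())"
```

```text
the job is handed in; nothing more can be done
None
```

The divider is home in the yellow stop. I pushed it from its right-hand side with closed fingertips, backed the gripper off to the right and up, and handed the job in at about 10 s. Yellow was the first stop on the way, so the blue one was never reached.

- **Push:** the force rose to about 11 N on the first ridge, then dropped to nothing. The divider then drew itself about 5 mm away from the fingers.
- **Position:** the wrist picture puts the divider's mark within about 1 mm of the stop's middle. The scene picture matches the expected home position to within about 3 zoomed pixels (under 1 camera pixel).
- **Surroundings:** nothing else appeared to have moved in the last pictures, judged by eye, and the gripper is touching nothing.
- **Disagreement:** early wrist and scene pictures differed by 3–4 mm on where the yellow stop was. Closer pictures and the rise in force at the stop settled it before the click.

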